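# Check off three lots of finds in order

## Robot

A 7-joint arm with a two-finger parallel gripper is mounted at the origin on the work surface; the furniture and walls round the work are solid. World frame = base frame: x ahead of the robot, y to its left, z up, the work surface at z = 0. Lengths are in m, angles in rad, forces in N, time in s.
With the tool pointing down it reaches from about 0.35 to 0.9 m from the base axis. Payload 8.1 kg.
Tool frame: the origin (TCP) lies at the very end of the fingers, on their centre line; the grasp point (between the pads) lies 19 mm behind it; z points along the fingers, y is the line along which they close (so a half turn about z gives the same grasp; the last joint's range is limited). The gripper opens to 92 mm and grips with 3 to 60 N. Pads are 19 mm wide; open, the fingers measure 130 mm over their backs; the gripper's body (75 mm by 190 mm) begins 47 mm behind the grasp point.
Start: joints at [1.176, 0.434, 0.025, 1.573, -0.012, 1.134, -0.075], TCP at [0.18, -0.599, 0.227] pointing down, gripper open.
Joint ranges: [-2.62, 2.62], [-0.44, 2.09], [-1.27, 1.32], [0.08, 2.57], [-1.32, 4.46], [0.12, 2], [-2.74, 2.74]. Speed limits (rad/s): [2.22, 2.22, 3.01, 3.01, 3.14, 3.14, 3.14].

## Interface

Orientations are given as a rotation vector (axis times angle).
In Python, from cell import arm gives the robot as it stands.
- The arm moves only by the tool jog_arm, never from a script. Its argument "rows" is a list of rows, each a list of 3 entries, a list of its own where there are three numbers: the shift along the world's x, y, z in cm, then the turn, a rotation vector about the world's x, y, z in degrees, then the opening, from 0 (shut) to 1 (fully open). A call has 1 to 8 rows; each row is the pose to reach, as a shift and turn from the pose commanded when the call began; what a row does not reach only later rows make up. A row lasts 1/8 s, in which the tool goes at most 62.5 mm and 10.7 degrees, less where a joint would pass 70% of its speed; a pose out of reach is approached as far as the arm can. A call with a gripper value outside its range is refused whole. The fingers move at their own pace and stop on an object; "newtons" is the grip in N (left out, the last holds). Time passes only in rows, so rows that repeat a pose let the fingers close. It gives the time, the measured TCP pose, the force, the opening and the grip force at its end, in the units of the state.
- arm.observe(): the state, without advancing time (a new reading comes with each control period).
- arm.get_image(name): name is "side" or "top"; returns a dict with "img" (400x640x3 uint8, red, green, blue), "depth" (400x640 float32, m along the optical axis (not along the pixel's ray), 0 where there is no reading), "fx", "fy", "cx", "cy" (pixels), "rvec" (rotation vector, rad) and "tvec" (3), from world to camera coordinates, as OpenCV has them. Camera axes: x right, y down, z forward; pixel columns grow to the right and rows downward; lengths in m; the calibration is good to about 2 mm. A picture is of the moment at which its call begins.
- arm.sign_off(): hands the job in; it is judged then, once.
The state is a dict: "clock": time; "joints": joint angles; "dq": joint speeds; "joint_efforts": joint torques, N m; "position": TCP position; "ee_rot": TCP orientation; "force": force on the tool from outside, world axes, zero at the start; "ft_torque": the same for the moment, N m; "width": opening from 0.0 (shut) to 1.0 (fully open); "gripper_force": force on a finger pad.
Only numpy, scipy, OpenCV 4.12 (cv2) and the standard library are available. Lean on these libraries where they do the work, as an engineer would, in place of code of your own. Each camera call takes 0.05 s, during which the arm holds its last target. There are 200 camera calls.

## Task

Four lots of finds lie in a row, each with a check-off block in front of it (on the robot's side) whose plunger stays down once pushed. With the fingertips, check off three lots in this order: the flat sherd, then the round stone, then the white dish, pushing each plunger lightly down to its stop. Leave the long stone's plunger up, do not lift or shift any block, and leave everything else where it is.

Things in the scene. Friction and masses are not known exactly. Their poses are not given: they have to be found in the camera images.
- lot_sherd: The lot: flat dark pottery sherd, 48x81x15 mm, loose on the table. Origin: centre of its underside.
- block_sherd: Check-off block of the sherd, standing about 90 mm in front of it (on the robot's side). Loose wooden block on a rubber foot, 60x60 mm in plan, its wooden top 34 mm high, 0.5 to 0.9 kg; a dark round plunger cap sticks up from its middle. The four blocks look alike. Origin: centre of its underside; z up.
- key_sherd_top (a point): Centre of the top face of the plunger cap on the sherd's block (cap 32 mm across, 8 mm thick). 56 to 58 mm above the table at the start, 46 mm when the plunger is fully down.
- key_sherd (a joint): How far the plunger of the sherd's block is pushed down, in m: 0 fully up, 0.012 at its firm stop; starts between 0 and 0.002. It yields steadily to about 3 N with no spring, and stays where it is left.
- lot_roundstone: The lot: large roundish pale stone, 68x68x60 mm, loose on the table. Origin: centre of its underside.
- block_roundstone: Check-off block of the round stone, standing about 90 mm in front of it (on the robot's side). Loose wooden block on a rubber foot, 60x60 mm in plan, its wooden top 34 mm high, 0.5 to 0.9 kg; a dark round plunger cap sticks up from its middle. The four blocks look alike. Origin: centre of its underside; z up.
- key_roundstone_top (a point): Centre of the top face of the plunger cap on the round stone's block (cap 32 mm across, 8 mm thick). 56 to 58 mm above the table at the start, 46 mm when the plunger is fully down.
- key_roundstone (a joint): How far the plunger of the round stone's block is pushed down, in m: 0 fully up, 0.012 at its firm stop; starts between 0 and 0.002. It yields steadily to about 3 N with no spring, and stays where it is left.
- lot_dish: The lot: small white rectangular dish holding small finds, 80x94x18 mm, loose on the table. Origin: centre of its underside.
- block_dish: Check-off block of the dish, standing about 90 mm in front of it (on the robot's side). Loose wooden block on a rubber foot, 60x60 mm in plan, its wooden top 34 mm high, 0.5 to 0.9 kg; a dark round plunger cap sticks up from its middle. The four blocks look alike. Origin: centre of its underside; z up.
- key_dish_top (a point): Centre of the top face of the plunger cap on the dish's block (cap 32 mm across, 8 mm thick). 56 to 58 mm above the table at the start, 46 mm when the plunger is fully down.
- key_dish (a joint): How far the plunger of the dish's block is pushed down, in m: 0 fully up, 0.012 at its firm stop; starts between 0 and 0.002. It yields steadily to about 3 N with no spring, and stays where it is left.
- lot_longstone: The lot: long brown stone, 47x93x39 mm, loose on the table. Origin: centre of its underside.
- block_longstone: Check-off block of the long stone, standing about 90 mm in front of it (on the robot's side). Loose wooden block on a rubber foot, 60x60 mm in plan, its wooden top 34 mm high, 0.5 to 0.9 kg; a dark round plunger cap sticks up from its middle. The four blocks look alike. Origin: centre of its underside; z up.
- key_longstone_top (a point): Centre of the top face of the plunger cap on the long stone's block (cap 32 mm across, 8 mm thick). 56 to 58 mm above the table at the start, 46 mm when the plunger is fully down.
- key_longstone (a joint): How far the plunger of the long stone's block is pushed down, in m: 0 fully up, 0.012 at its firm stop; starts between 0 and 0.002. It yields steadily to about 3 N with no spring, and stays where it is left.
- brush: Bystander: wooden brush, 28x168x21 mm, loose. Origin: centre of its underside.
- tubs: Bystander: stack of white tubs, 101x123x59 mm, loose. Origin: centre of its underside.
- pebble: Bystander: pale pebble, 28x32x16 mm, at the back, loose. Origin: centre of its underside.

How it is judged:
By the outcome, as a careful person would: the job done as asked, in the order asked, and still so for the second after the job is handed in, with the robot touching nothing.
It also fails if it takes over 48 s, if anything falls off the work surface, if the arm or the gripper's body presses on something with over 40 N, if the wrist force passes 120 N, or if a joint passes its speed limit or range.

## Working session

There is one attempt and no reset: what is moved stays moved. The work goes in short steps, Python scripts to look and compute and a tool call to move; the robot and the scene stay as the last step left them, time stands still between calls to the robot, and variables do not carry over. Pictures are saved under pics/ and viewed, at most 10 in all, crops included, and the job is handed in when it is done.

Besides the shell and the picture viewer there is one more tool, called by a JSON object that holds its "name" and its "arguments", one argument or row to a line. jog_arm: Moves the arm, as the interface text tells. Its arguments: {"type":"object","properties":{"rows":{"type":"array","items":{"type":"array"}},"newtons":{"type":"number"}},"required":["rows"]}

```bash
mkdir -p pics; cat > h.py <<'E'
from cell import arm
import numpy as np, cv2
def get(n):
    d=arm.get_image(n); R=cv2.Rodrigues(np.array(d["rvec"],float))[0]; t=np.array(d["tvec"],float).ravel()
    return d,R,t
def ray(d,R,t,u,v,z):
    r=R.T@np.array([(u-d["cx"])/d["fx"],(v-d["cy"])/d["fy"],1]); c=-R.T@t
    return c+r*(z-c[2])/r[2]
def cloud(d,R,t):
    v,u=np.mgrid[:400,:640]; z=d["depth"]
    p=np.stack([(u-d["cx"])/d["fx"]*z,(v-d["cy"])/d["fy"]*z,z],-1)
    return (p-t)@R
E
python3 - <<'E'
from h import *
for n in("top","side"):
    d,R,t=get(n); cv2.imwrite(f"pics/{n}0.png",d["img"][...,::-1]); print(n,-R.T@t,R[2])
    np.savez(f"{n}0.npz",**d)
print(arm.observe())
E
```

```text
top [0.41899508 0.20967114 0.98879771] [ 0.03414581  0.0130964  -0.99933105]
side [0.11907148 1.07707053 0.43562438] [ 0.34875206 -0.86522831 -0.36021101]
{'clock': 0.1, 'joints': array([ 1.1763746 ,  0.43516419,  0.02497056,  1.57400324, -0.01158904,
        1.13402048, -0.07512361]), 'dq': array([-2.13815399e-03, -9.27681758e-04, -1.01015765e-03, -2.56293501e-03,
        7.93573750e-04, -1.02262817e-03,  7.99709140e-05]), 'joint_efforts': array([ 4.21479723e-03, -6.69124103e+01,  9.88352560e-01, -3.15140784e+01,
       -6.05646428e-02,  3.74656159e-02,  4.15887450e-05]), 'position': array([ 0.17962337, -0.59814492,  0.22601778]), 'ee_rot': array([-3.10683629e+00, -4.56430027e-01,  5.47737100e-04]), 'force': array([ 0.46492919, -0.17420796,  0.3537579 ]), 'ft_torque': array([-0.03410113, -0.01280212,  0.02528622]), 'gripper_force': 0.0, 'width': 0.9998507520753681}
```

View pics/top0.png

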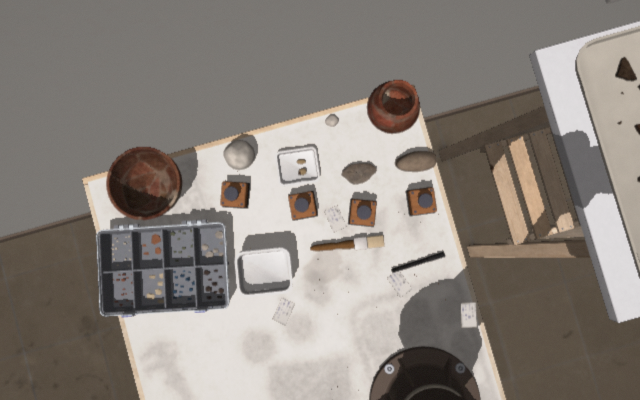

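View pics/side0.png

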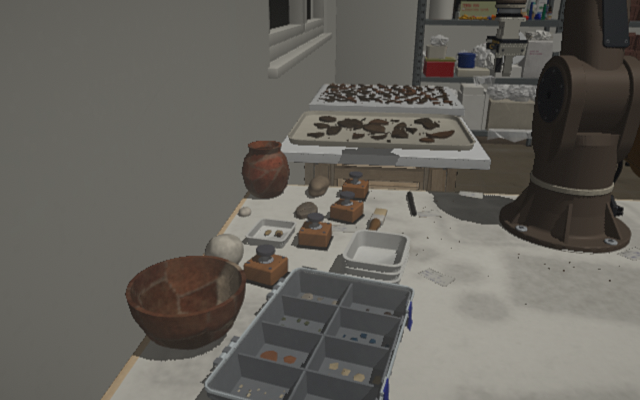

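The top view shows the blocks at about (235,194), (303,205), (363,211) and (422,200). Behind them are the round stone (240,153), the dish (299,165), a dark oval (359,172) and a browner oval (416,160). I'll use height to tell the two ovals apart.

```bash
python3 - <<'E'
from h import *
np.set_printoptions(precision=4,suppress=True)
def ld(n):
    d=dict(np.load(n+"0.npz")); return d,cv2.Rodrigues(d["rvec"].astype(float))[0],d["tvec"].astype(float).ravel()
d,R,t=ld("top"); P=cloud(d,R,t)
for n,u,v in(("oval359",359,172),("oval416",416,160)):
    w=P[v-14:v+14,u-24:u+24].reshape(-1,3); w=w[w[:,2]>.008]; print(n,np.percentile(w[:,2],[50,90,98]),w[:,:2].mean(0))
S=ld("side"); g=None
for u,v,us,vs in((235,194,264,254),(303,205,315,219),(363,211,346,199),(422,200,355,178)):
    w=P[v-20:v+20,u-20:u+20]; m=(w[...,2]>.048)&(w[...,2]<.065)
    hsv=cv2.cvtColor(d["img"],cv2.COLOR_RGB2HSV)[v-20:v+20,u-20:u+20]
    mk=((hsv[...,1]<90)&(hsv[...,2]<110)&m)
    q=w[m]; vv,uu=np.nonzero(m)
    (c,r)=cv2.minEnclosingCircle(np.stack([uu,vv],1).astype(np.float32))
    uv=(c[0]+u-20,c[1]+v-20); X=ray(d,R,t,*uv,.057)
    # top block outline orientation
    b=((w[...,2]>.026)).astype(np.uint8); bv,bu=np.nonzero(b); rect=cv2.minAreaRect(np.stack([bu,bv],1).astype(np.float32))
    ps=S[1]@X+S[2]; print(m.sum(),mk.sum(),np.median(q,0),"circ",uv,r,X,"rect",rect[1:],"side proj",S[0]["fx"]*ps[0]/ps[2]+S[0]["cx"],S[0]["fy"]*ps[1]/ps[2]+S[0]["cy"])
s=cv2.resize(S[0]["img"][160:290,220:380],None,fx=4,fy=4,interpolation=cv2.INTER_CUBIC); cv2.imwrite("pics/sc.png",s[...,::-1])
E
```

```text
oval359 [0.0127 0.0153 0.0172] [0.5147 0.1409]
oval416 [0.0321 0.0376 0.0401] [0.5368 0.0142]
168 160 [0.4704 0.4208 0.0563] circ (230.73076915740967, 193.5) 7.286506652832031 [0.4703 0.4211 0.057 ] rect ((32.0, 27.0), 90.0) side proj 266.15041272898804 247.74336849738387
170 157 [0.4433 0.2686 0.0579] circ (301.0714282989502, 204.9285717010498) 7.231691360473633 [0.4434 0.2686 0.057 ] rect ((32.87189483642578, 35.72721862792969), 2.0454084873199463) side proj 316.0083468981344 216.02784960279143
168 158 [0.4261 0.1332 0.0573] circ (363.5, 212.26922988891602) 7.2865071296691895 [0.4257 0.134  0.057 ] rect ((25.273944854736328, 32.93572998046875), 5.710593223571777) side proj 347.68738288638673 193.74157217527178
170 162 [0.4492 0.0014 0.0575] circ (425.0, 200.5714282989502) 7.457462310791016 [0.449  0.0011 0.057 ] rect ((32.0, 38.0), 90.0) side proj 356.27262977024725 173.71764203146654
```

View pics/sc.png

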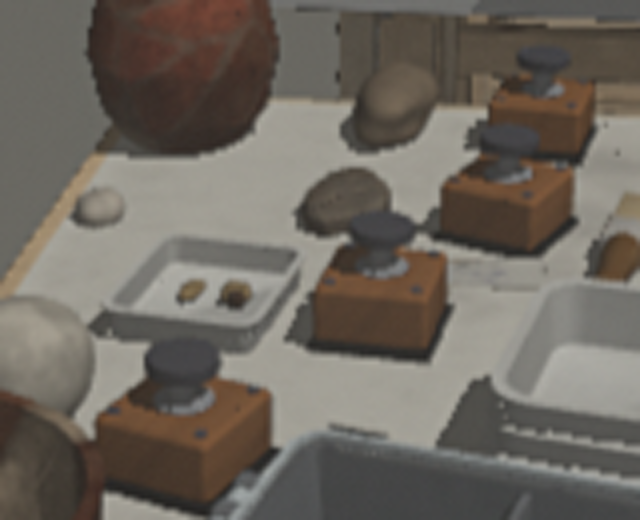

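The 15 mm high oval is the sherd, so the sherd's block is at (0.426, 0.134). The round stone's block is at (0.470, 0.421) and the dish's at (0.443, 0.269). The long stone's block, at (0.449, 0.001), stays untouched.

{"name": "jog_arm", "arguments": {
  "rows": [
    [[4,4,0],[0,0,0],0],
    [[8,9,0],[0,0,0],0],
    [[12,14,0],[0,0,0],0],
    [[16,19,0],[0,0,0],0],
    [[19,24,0],[0,0,0],0],
    [[22,29,0],[0,0,0],0],
    [[24,34,0],[0,0,0],0],
    [[24.6,40,0],[0,0,0],0]
  ],
  "newtons": 20
}}

```text
clock: 1.1
position: [0.4267, -0.1969, 0.2265]
ee_rot: [-3.108, -0.457, -0.001]
force: [1.1, 0.3, 0.4]
width: 0.177
gripper_force: 0.0
```

{"name": "jog_arm", "arguments": {
  "rows": [
    [[0,6,0],[0,0,0],0],
    [[0,12,0],[0,0,0],0],
    [[0,18,0],[0,0,0],0],
    [[0,24,0],[0,0,0],0],
    [[0,29,-2],[0,0,0],0],
    [[0,33,-6],[0,0,0],0],
    [[0,33.2,-11],[0,0,0],0],
    [[0,33.2,-13],[0,0,0],0]
  ]
}}

```text
clock: 2.1
position: [0.4239, 0.1335, 0.0942]
ee_rot: [3.107, 0.46, -0.006]
force: [0.4, -0.1, 0.4]
width: 0.007
gripper_force: 0.0
```

```bash
python3 - <<'E'
from h import *
d,R,t=get("side"); s=cv2.resize(d["img"][120:250,260:420],None,fx=4,fy=4); cv2.imwrite("pics/s1.png",s[...,::-1])
o=arm.observe(); print(o["position"],o["force"],o["width"])
E
```

```text
[0.42336    0.13285274 0.09294936] [-1.04578821 -0.76043379 -1.80157909] 0.0035297561477413103
```

View pics/s1.png

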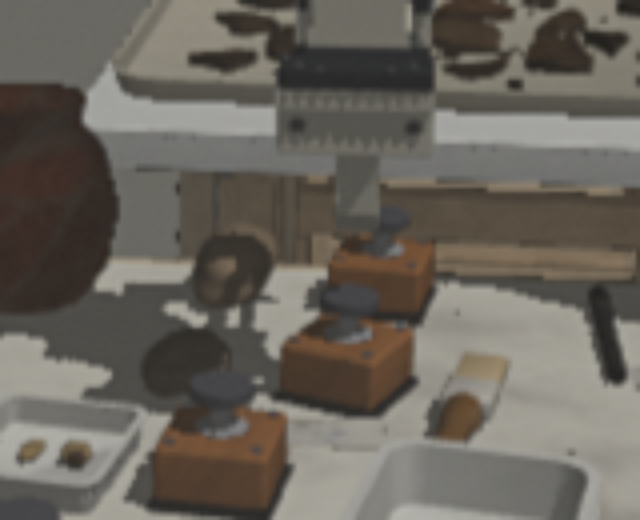

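The side crop shows the shut fingertips (357,225) directly over the sherd's cap (350,295). Next I'll lower gently.

{"name": "jog_arm", "arguments": {
  "rows": [
    [[0.2,0,-1.5],[0,0,0],0],
    [[0.2,0,-2.8],[0,0,0],0],
    [[0.2,0,-3.3],[0,0,0],0],
    [[0.2,0,-3.6],[0,0,0],0],
    [[0.2,0,-3.9],[0,0,0],0],
    [[0.2,0,-4.2],[0,0,0],0],
    [[0.2,0,-4.4],[0,0,0],0],
    [[0.2,0,-4.5],[0,0,0],0]
  ]
}}

```text
clock: 3.15
position: [0.428, 0.1335, 0.0518]
ee_rot: [-3.108, -0.457, -0.001]
force: [0.8, -0.4, 3.0]
width: 0.001
gripper_force: 1.2
```

{"name": "jog_arm", "arguments": {
  "rows": [
    [[0,0,-0.2],[0,0,0],0],
    [[0,0,-0.4],[0,0,0],0],
    [[0,0,-0.5],[0,0,0],0],
    [[0,0,-0.6],[0,0,0],0],
    [[0,0,-0.65],[0,0,0],0],
    [[0,0,-0.65],[0,0,0],0]
  ]
}}

```text
clock: 3.9
position: [0.4281, 0.1335, 0.0461]
ee_rot: [3.108, 0.457, 0.002]
force: [-1.3, -1.8, 17.6]
width: 0.005
gripper_force: 8.8
```

The plunger is at its stop: 46.1 mm with an 18 N reaction. I'll lift off and check bowl clearance for the round stone's block.

{"name": "jog_arm", "arguments": {
  "rows": [
    [[0,0,1],[0,0,0],0],
    [[0,0,4],[0,0,0],0],
    [[0,0,9],[0,0,0],0],
    [[1,5,12],[0,0,0],0],
    [[2,11,12],[0,0,0],0],
    [[3,17,12],[0,0,0],0],
    [[4,23,12],[0,0,0],0],
    [[4.3,28.7,12],[0,0,0],0]
  ]
}}

```text
clock: 4.9
position: [0.4708, 0.4219, 0.1649]
ee_rot: [3.108, 0.456, -0.001]
force: [0.2, 0.6, 0.8]
width: 0.003
gripper_force: 0.0
```

```bash
python3 - <<'E'
from h import *
d=dict(np.load("top0.npz")); R=cv2.Rodrigues(d["rvec"].astype(float))[0]; P=cloud(d,R,d["tvec"].astype(float).ravel())
w=P[130:230,100:215].reshape(-1,3); w=w[w[:,2]>.07]; print("bowl",w[:,2].max(),w[:,1].min(),w[w[:,1].argmin()])
c=[.4703,.421]; q=P.reshape(-1,3); q=q[(np.hypot(q[:,0]-c[0],q[:,1]-c[1])<.11)]; print(q[:,2].max())
d,R,t=get("top"); P2=cloud(d,R,t).reshape(-1,3)
for n,c in(("sherd",(.426,.1337)),("long",(.449,.001))):
    for r in(.016,):
        w=P2[np.hypot(P2[:,0]-c[0],P2[:,1]-c[1])<r]; w=w[(w[:,2]>.04)&(w[:,2]<.07)]; print(n,len(w),np.median(w,0) if len(w) else 0)
print(arm.observe()["position"])
E
```

```text
bowl 0.9887977134556962 0.2096711441436814 [0.41899508 0.20967114 0.98879771]
0.08943740996593641
sherd 162 [0.42616464 0.13411924 0.04568947]
long 170 [0.44836777 0.00124131 0.05724701]
[0.46800658 0.43067141 0.16512538]
```

The sherd's cap reads 45.7 mm, so it is fully down, and the block hasn't moved. Everything near the next block is below 90 mm, so the gripper body clears it.

{"name": "jog_arm", "arguments": {
  "rows": [
    [[0,0,-4],[0,0,0],0],
    [[0,0,-8],[0,0,0],0],
    [[0,0,-9],[0,0,0],0],
    [[0,0,-9.5],[0,0,0],0],
    [[0,0,-9.5],[0,0,0],0]
  ]
}}

```text
clock: 5.58
position: [0.4712, 0.4209, 0.0714]
ee_rot: [-3.107, -0.456, -0.002]
force: [-0.6, -0.4, -0.3]
width: 0.007
gripper_force: 0.0
```

{"name": "jog_arm", "arguments": {
  "rows": [
    [[0,0,-0.8],[0,0,0],0],
    [[0,0,-1.2],[0,0,0],0],
    [[0,0,-1.5],[0,0,0],0],
    [[0,0,-1.8],[0,0,0],0],
    [[0,0,-2.1],[0,0,0],0],
    [[0,0,-2.3],[0,0,0],0],
    [[0,0,-2.45],[0,0,0],0],
    [[0,0,-2.45],[0,0,0],0]
  ]
}}

```text
clock: 6.58
position: [0.4708, 0.4204, 0.0463]
ee_rot: [3.108, 0.456, 0.0]
force: [-1.2, -3.8, 8.0]
width: 0.005
gripper_force: 4.1
```

{"name": "jog_arm", "arguments": {
  "rows": [
    [[0,0,-0.05],[0,0,0],0],
    [[0,0,-0.08],[0,0,0],0],
    [[0,0,-0.08],[0,0,0],0]
  ]
}}

```text
clock: 6.95
position: [0.4709, 0.4204, 0.0462]
ee_rot: [3.108, 0.456, 0.001]
force: [-3.3, -4.9, 14.5]
width: 0.006
gripper_force: 7.5
```

The plunger is at its stop. Next is the dish's block.

{"name": "jog_arm", "arguments": {
  "rows": [
    [[0,0,1],[0,0,0],0],
    [[0,0,5],[0,0,0],0],
    [[-0.5,-3,8],[0,0,0],0],
    [[-1.5,-8,8],[0,0,0],0],
    [[-2.5,-13,8],[0,0,0],0],
    [[-2.7,-15.2,6],[0,0,0],0],
    [[-2.7,-15.2,3.5],[0,0,0],0],
    [[-2.7,-15.2,2.6],[0,0,0],0]
  ]
}}

```text
clock: 7.95
position: [0.4434, 0.268, 0.0701]
ee_rot: [3.108, 0.456, -0.002]
force: [0.6, 0.5, 0.5]
width: 0.001
gripper_force: 0.0
```

{"name": "jog_arm", "arguments": {
  "rows": [
    [[0,0,-0.8],[0,0,0],0],
    [[0,0,-1.2],[0,0,0],0],
    [[0,0,-1.5],[0,0,0],0],
    [[0,0,-1.8],[0,0,0],0],
    [[0,0,-2.1],[0,0,0],0],
    [[0,0,-2.3],[0,0,0],0],
    [[0,0,-2.5],[0,0,0],0],
    [[0,0,-2.5],[0,0,0],0]
  ]
}}

```text
clock: 8.95
position: [0.444, 0.2687, 0.0463]
ee_rot: [-3.108, -0.457, -0.001]
force: [-2.0, 1.7, 5.5]
width: 0.003
gripper_force: 3.1
```

{"name": "jog_arm", "arguments": {
  "rows": [
    [[0,0,-0.05],[0,0,0],0],
    [[0,0,-0.1],[0,0,0],0],
    [[0,0,-0.1],[0,0,0],0]
  ]
}}

```text
clock: 9.32
position: [0.444, 0.2688, 0.0461]
ee_rot: [-3.108, -0.457, -0.002]
force: [-4.0, -1.3, 17.8]
width: 0.006
gripper_force: 9.1
```

{"name": "jog_arm", "arguments": {
  "rows": [
    [[0,0,1],[0,0,0],0],
    [[0,0,5],[0,0,0],0],
    [[0,0,11],[0,0,0],0],
    [[0,-6,16],[0,0,0],0],
    [[0,-12,18],[0,0,0],0],
    [[0,-18,18],[0,0,0],0],
    [[0,-24,18],[0,0,0],0],
    [[0,-30,18],[0,0,0],0]
  ]
}}

```text
clock: 10.32
position: [0.4433, -0.027, 0.2253]
ee_rot: [3.108, 0.456, 0.001]
force: [1.7, -0.1, 0.8]
width: 0.003
gripper_force: 0.0
```

{"name": "jog_arm", "arguments": {
  "rows": [
    [[0,-6,0],[0,0,0],0],
    [[0,-12,0],[0,0,0],0],
    [[0,-18,0],[0,0,0],0],
    [[0,-20,0],[0,0,0],0],
    [[0,-20,0],[0,0,0],0]
  ]
}}

```text
clock: 10.95
position: [0.4429, -0.2264, 0.2246]
ee_rot: [-3.109, -0.451, 0.002]
force: [0.5, 1.8, -0.3]
width: 0.002
gripper_force: 0.0
```

```bash
python3 - <<'E'
from h import *
d,R,t=get("top"); P2=cloud(d,R,t).reshape(-1,3)
for n,c in(("sherd",(.4257,.134)),("round",(.4703,.4211)),("dish",(.4434,.2686)),("long",(.449,.001))):
    w=P2[np.hypot(P2[:,0]-c[0],P2[:,1]-c[1])<.025]; w=w[(w[:,2]>.041)&(w[:,2]<.07)]; print(n,len(w),np.median(w,0),w[:,2].mean())
cv2.imwrite("pics/top1.png",d["img"][...,::-1])
E
```

```text
sherd 162 [0.42617107 0.13412363 0.04589582] 0.04603823598123686
round 162 [0.4698715  0.42127403 0.04617009] 0.046098474407866255
dish 165 [0.44350659 0.26747793 0.04605375] 0.04602216417068881
long 171 [0.44831883 0.00141086 0.05728901] 0.05729841544904103
```

View pics/top1.png

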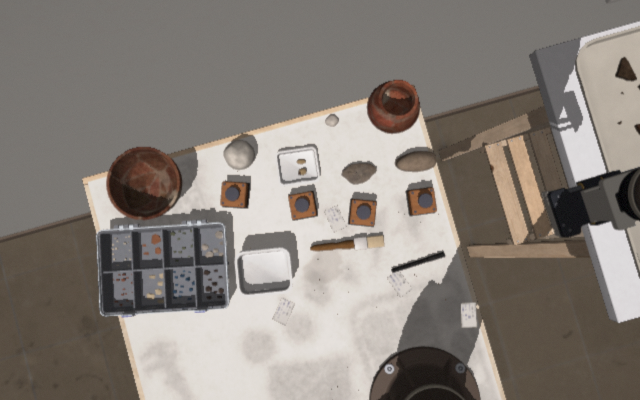

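The three caps are down at 46 mm: round stone (235,194), dish (303,205) and sherd (363,211). The long stone's cap (424,200) is still up at 57 mm. Nothing else has moved, and the arm is clear.

```bash
python3 -c "
from cell import arm
print(arm.sign_off())"
```

```text
the job is handed in; nothing more can be done
None
```

The sherd, round stone and dish plungers were pushed to their stops in that order; the long stone's plunger is still up, nothing else appears moved in the final top view, and the job is handed in at about 11 s.

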